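# Open the bench thickness gauge and hold it for loading

### The job

Open the bench thickness gauge so that a colleague can slide the resin slab under its foot: turn the pointer knob on top of the spindle until its nose faces the engraved line at the front, which frees the twist lock, then pull the spindle straight up out of the barrel against its spring until the broad black mark ring on the rod stands level with the top of the barrel's collar. Finish there, still gripping the knob and holding the spindle steady at the mark; do not let it go. Leave the jar, the slab and the forceps where they are.

Things in the scene. Friction and masses are not known exactly. Their poses are not given: they have to be found in the camera images.
- gauge: Bench thickness gauge, fixed to the table: grey base 150 x 110 mm, 18 mm high; round steel anvil, top 24 mm high; at the back a 22 mm column, 148 mm high, and a bracket that carries an upright barrel over the anvil. Origin on the table under the base's middle; z up; x axis points to its front, away from the robot (up to 0.5 rad askew). The spindle axis is upright at x = 25 mm, y = 0.
- barrel_rim (a point): Centre of the top face of the round steel collar (52 mm wide) that closes the barrel (aluminium, 33 mm wide), on the spindle axis, 160 mm above the table: the length mark has to come up to this height. Axes as the gauge's.
- front_line (a point): Outer end of the engraved black line that runs outward across the collar's top at the gauge's front, 26 mm from the spindle axis, 160 mm above the table. The nose has to point over this line. Axes as the gauge's.
- spindle: The telescoping rod, one piece of about 0.16 kg: a 10 mm steel rod through the barrel with a 36 mm round foot that rests on the anvil, a cross pin in the barrel's slot and a black pointer knob on top. Origin on its axis at the foot's underside; z up; x along the knob's nose and the pin. An inner spring drives it down: about 6 N to start lifting, 10.5 N at the mark; let go, it drops back.
- cross_pin (a point): The pin's outer end, 19 mm from the axis, 95 mm above the table at rest. It rides in an L-shaped slot in the barrel wall: a level leg (the lock) from the front round to the gauge's +y side, and an upright leg at the front. In the level leg the spindle lifts only 1 mm; with the nose within 0.13 rad of the line the pin is under the upright leg and the spindle can be pulled up. Axes as the spindle's.
- knob_grip (a point): Point to grip, on the axis inside the knob, 188 mm above the table at rest. The knob's grip is a bar 14 mm thick (pinch its flat sides, which face the spindle's +y and -y), 26 mm tall (12 mm above this point, 14 mm below), from the blunt end 17 mm behind the axis to the nose tip 22 mm ahead. Under it a hub 6 mm high, 20 mm wide, and at rest an 8 mm gap to the collar. Axes as the spindle's.
- knob_nose (a point): Tip of the knob's pointed nose, 22 mm ahead of the axis, 188 mm above the table at rest; a fine pale line on top of the knob runs to it. Axes as the spindle's.
- length_mark (a point): Middle of the mark ring, the one broad (3 mm) black ring round the rod; the rings at 10, 20 and 40 mm are hairlines. At rest it is down inside the barrel (glimpsed through the slot), 30 mm below the collar's top, so the spindle has to rise 30 mm to bring it level.
- lift (a joint): How far the spindle is pulled up, in m: 0 at rest with the foot on the anvil, 0.030 at the mark, 0.045 at the upper stop (13 N).
- turn (a joint): How far the nose is turned away from the engraved line, in rad, counter-clockwise seen from above: 0 facing the line; it starts locked at 0.6 to 1.25, so it has to be turned clockwise; stops at -0.08 (just past the line, pin still under the upright leg) and 1.35. It turns with light friction (about 0.03 N m) and stays where it is left.
- jar: Bystander: a closed specimen jar, 68 mm wide and 95 mm tall, standing on the gauge's +y side. Origin under its middle.
- slab: Bystander: the resin-cast slab, 80 x 60 x 12 mm, clear with a dull core, lying in front of the gauge. Origin under its middle.
- forceps: Bystander: steel forceps, 160 mm long and 5 mm thick, lying on the gauge's -y side. Origin under their middle.

How it is judged (in metres and radians):
On the way:
1. the knob's nose faces the engraved line (within 0.2 rad) (value of joint turn between -0.2 and 0.2 rad), for 0.1 s.
At the end, for the whole second after the job is handed in: Through the last second the fingers grip the spindle (over 3 N), the mark ring is within 3 mm of the collar's top (spindle up 27 to 33 mm) and still (under 10 mm/s), the nose is within 0.2 rad of the engraved line, and no jar, slab or forceps touches the spindle (all of step 1 and z of length_mark in the frame of barrel_rim between -0.003 and 0.003 m and velocity of joint lift between -0.01 and 0.01 m/s and contact force between the fingers and spindle above 3 N and contact force between spindle and slab below 0.2 N and contact force between spindle and forceps below 0.2 N and contact force between spindle and jar below 0.2 N); the arm keeps its last pose, push and grip.
It fails at once if the jar is moved more than 30 mm or tipped (distance of jar from where it was at the start of the episode above 0.03 m or angle between jar's own z axis and vertical above 0.4 rad).
It fails at once if the slab is moved more than 30 mm (distance of slab from where it was at the start of the episode above 0.03 m).
It fails at once if the forceps are moved more than 30 mm (distance of forceps from where it was at the start of the episode above 0.03 m).
It also fails if it takes over 29 s, if anything falls off the work surface, if the arm or the gripper's body presses on something with over 40 N, if the wrist force passes 120 N, or if a joint passes its speed limit or range.

### The arm

A 6-joint arm with a two-finger parallel gripper is mounted at the origin on the work surface. World frame = base frame: x ahead of the robot, y to its left, z up, the work surface at z = 0. Lengths are in mm, angles in rad, forces in N, time in s.
With the tool pointing down it reaches from about 275 to 1000 mm from the base axis. Payload 8.4 kg.
Tool frame: the origin (TCP) lies midway between the tips of the shut fingers; the grasp point (between the pads) lies ctrl.grip_depth behind it (ctrl.grip_depth is the distance from the TCP to the grasp point, in mm); z points along the fingers, x is the direction in which the jaws open and shut, and the axes are right-handed (so a half turn about z gives the same grasp; the last joint's range is limited). The gripper opens to 85 mm and grips with 20 to 120 N. Pads are 22 mm wide; open, the fingers measure 114 mm over their backs; the gripper's body (76 mm by 85 mm) begins 54 mm behind the grasp point. The pads swing forward as they close: fully open they stand 13 mm farther back than shut.
Start: joints at [-1.175, 0.353, 1.633, -0, 1.155, -0.002], TCP at [242.118, -576.2, 231.281] pointing down, gripper open.
Joint ranges: [-2.63, 2.63], [-0.92, 2.1], [0.06, 2.66], [-1.3, 4.44], [0, 2.69], [-3.02, 3.02]. Speed limits (rad/s): [2.22, 2.22, 2.79, 3.14, 3.14, 3.14].

### API

Orientations are given as a rotation vector (axis times angle).
In Python, from plant import ctrl gives the robot as it stands. The module is installed in compiled form; this text tells all that it offers.
- The arm moves only by the shell command python3 -m pendant 'ROWS' [FORCE]. ROWS is JSON, a list of rows, each a list of 3 entries, a list of its own where there are three numbers: the shift along the tool's x, y, z in m, then the turn, a rotation vector about the tool's x, y, z in degrees, then the finger opening in m, from 0 to 0.0854. In form: [[[x, y, z], [wx, wy, wz], claw], ...]. A call has 1 to 8 rows; each row shifts and turns the commanded pose from where the row before left it, along the tool's axes as they then stand; what a row does not reach is not made up. A row lasts 1/12 s, in which the tool goes at most 41.7 mm and 7.16 degrees, less where a joint would pass 70% of its speed; a pose out of reach is approached as far as the arm can. A call is refused whole if a number of a shift passes 0.0417 or a number of a turn 7.16, either way. A call with a gripper value outside its range is refused whole. The fingers move at their own pace and stop on an object; FORCE is the grip in N (left out, the last holds). Time passes only in rows, so rows that do not move let the fingers close. It gives the time, the measured TCP pose, the force and the opening at its end, in the units of the state.
- ctrl.state(): the state, without advancing time (a new reading comes with each control period).
- ctrl.read_camera(name): name is "scene" or "top" or "wrist"; returns a dict with "image" (420x560x3 uint8, red, green, blue), "fx", "fy", "cx", "cy" (pixels), "dist_coeffs" ([k1, k2, p1, p2, k3] as OpenCV has them; the pictures are not rectified), "R" (3x3) and "t" (3): a world point X has camera coordinates R X + t; the wrist camera has in their place "tool_from_camera" (4x4, takes a point from camera to tool coordinates, whose origin is the TCP and whose axes are the tool frame's). Camera axes: x right, y down, z forward; pixel columns grow to the right and rows downward; lengths in mm; the calibration is good to about 2 mm. A picture is of the moment at which its call begins: read the wrist's pose just before it. There is no depth.
- ctrl.job_done(): hands the job in, once; it reports no verdict.
The state is a dict: "clock": time; "joints": joint angles; "qd": joint speeds; "joint_efforts": joint torques, N m; "eef_pos": TCP position; "eef_rot": TCP orientation; "wrist_force": force on the tool from outside, world axes, zero at the start; "moment": the same for the moment, N m; "gripper_width": finger opening in mm.
Only numpy, scipy, OpenCV 4.12 (cv2) and the standard library are available. Lean on these libraries where they do the work, as an engineer would, in place of code of your own. Each camera call takes 0.05 s, during which the arm holds its last target. There are 200 camera calls.

## Working session

There is one attempt and no reset: what is moved stays moved. The work goes in short steps, Python scripts to look and compute and a shell command to move; the robot and the scene stay as the last step left them, time stands still between calls to the robot, and variables do not carry over. Pictures are saved under pics/ and viewed, about 8 in all and at most 12, crops included, and the job is handed in when it is done.

```bash
mkdir -p pics; python3 - <<'E'
from plant import ctrl
import cv2,json
s=ctrl.state();print(s, ctrl.grip_depth)
for n in("scene","top"):
    c=ctrl.read_camera(n);cv2.imwrite(f"pics/{n}0.png",c["image"][:,:,::-1])
    print(n,c["fx"],c["fy"],c["cx"],c["cy"],c["dist_coeffs"],c["R"],c["t"])
E
```

```text
{'clock': 0.0, 'joints': array([-1.17537596e+00,  3.53610210e-01,  1.63414939e+00, -4.45959136e-05,
        1.15519453e+00, -2.42197086e-03]), 'qd': array([-7.17118427e-04, -1.49946125e-03, -4.26568884e-05,  2.48360841e-03,
        3.33453306e-04, -1.57125242e-03]), 'joint_efforts': array([ 2.92897879e-03, -6.05237174e+01, -3.42067337e+01,  4.05879337e-04,
        9.11644165e-03,  1.83911561e-05]), 'eef_pos': array([ 241.93296476, -575.75374073,  230.57884544]), 'eef_rot': array([-2.61603226e+00,  1.73822853e+00,  1.81353804e-03]), 'wrist_force': array([-0.06508443, -0.69813567, -0.16330792]), 'moment': array([ 0.02220821, -0.01635024,  0.03169268]), 'gripper_width': 85.64195594786467} 18.700000000000003
scene 384.26776393626926 384.26776393626926 283.2258780013904 213.06415781703748 [-0.00460068  0.          0.          0.          0.        ] [[ 0.55347486  0.83280638 -0.00995522]
 [ 0.6158522  -0.41727783 -0.66828533]
 [-0.56070638  0.36374819 -0.74383843]] [-356.68885963 -266.89121947 1068.94179278]
top 388.93085479012535 388.93085479012535 277.4224465561794 205.70038560238817 [-0.11203267  0.          0.          0.          0.        ] [[ 0.00978063 -0.99930546  0.03595742]
 [-0.9923445  -0.01412718 -0.12268992]
 [ 0.12311268 -0.03448216 -0.99179345]] [ 21.85458178 623.81247474 731.14885761]
```

View pics/scene0.png

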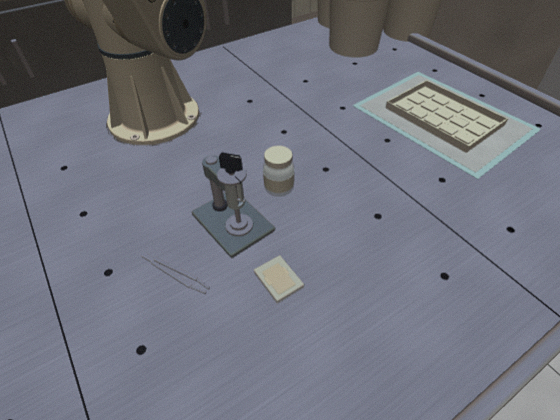

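View pics/top0.png

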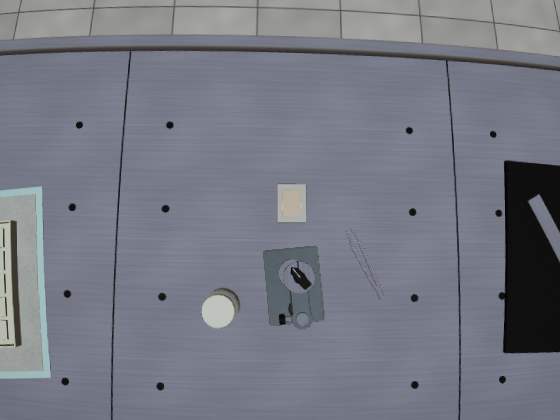

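The scene view shows the gauge near (233,220), with the jar at (279,170), the slab at (279,278) and the forceps at (178,275). In the top view the base corners are at about (264,251), (317,247), (324,319) and (270,325), and the knob is at about (300,278). I'll enlarge the gauge.

```bash
cat > h.py <<'E'
from plant import ctrl
import numpy as np, cv2
from scipy.spatial.transform import Rotation as Ro
def cam(n):
    s=ctrl.state(); c=ctrl.read_camera(n)
    if n=="wrist":
        T=np.eye(4);T[:3,:3]=Ro.from_rotvec(s["eef_rot"]).as_matrix();T[:3,3]=s["eef_pos"]
        W=np.linalg.inv(T@np.array(c["tool_from_camera"])); c["R"]=W[:3,:3];c["t"]=W[:3,3]
    c["K"]=np.array([[c["fx"],0,c["cx"]],[0,c["fy"],c["cy"]],[0,0,1.]]);c["R"]=np.array(c["R"]);c["d"]=np.array(c["dist_coeffs"]);c["t"]=np.array(c["t"])
    return c
def at_z(c,uv,z):
    p=cv2.undistortPoints(np.array([[uv]],float),c["K"],c["d"])[0,0]
    d=c["R"].T@np.array([p[0],p[1],1]);o=-c["R"].T@c["t"]
    return o+d*(z-o[2])/d[2]
def proj(c,X):
    return cv2.projectPoints(np.array(X,float).reshape(-1,3),cv2.Rodrigues(c["R"])[0],c["t"],c["K"],c["d"])[0][:,0]
E
python3 - <<'E'
from h import *
c=cam("top")
P=[at_z(c,u,18)[:2] for u in [(264,251),(317,247),(324,319),(270,325)]]
P=np.array(P);print(P.round(1),P.mean(0))
print([np.linalg.norm(P[i]-P[(i+1)%4]).round(1) for i in range(4)])
x1=P[0]-P[3];x2=P[1]-P[2];print(np.arctan2(x1[1],x1[0]),np.arctan2(x2[1],x2[0]))
print("knob",at_z(c,(300,278),200), "jar",at_z(c,(219,310),95),"slab",at_z(c,(292,203),12))
im=c["image"][235:335,220:340,::-1];cv2.imwrite("pics/topc.png",cv2.resize(im,None,fx=6,fy=6,interpolation=cv2.INTER_CUBIC))
E
```

```text
[[534.3  54.6]
 [543.3 -52. ]
 [400.2 -66.3]
 [388.4  41. ]] [466.54084175  -5.66296484]
[np.float64(107.0), np.float64(143.7), np.float64(107.9), np.float64(146.5)]
0.09329692833310406 0.09959641964864639
knob [492.265928    -0.73623622 200.        ] jar [427.84119672 133.56828179  95.        ] slab [632.73996905  -1.41089209  12.        ]
```

View pics/topc.png

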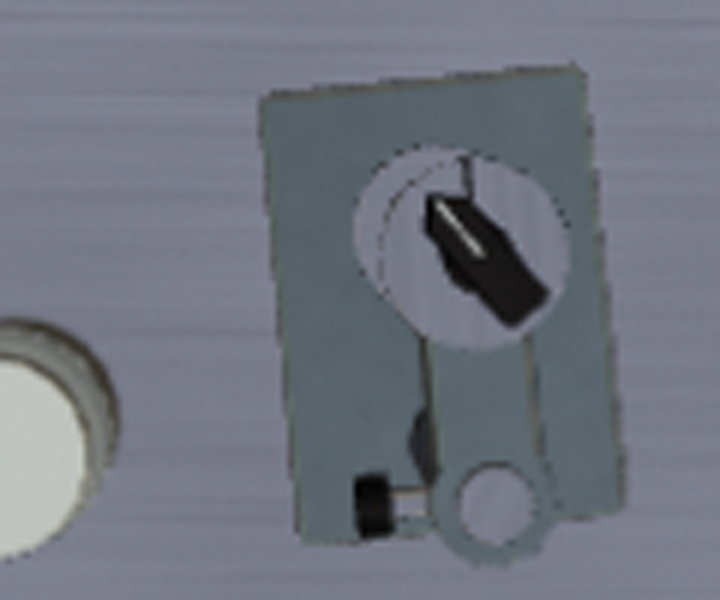

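The crop shows the collar centred at about (473,253), with the line's outer end at (466,157). The pale knob line runs from (483,255) to the nose at (435,200), and the column top is at (497,503).

```bash
python3 - <<'E'
from h import *
c=cam("top")
f=lambda u,v,z: at_z(c,(220+(u+.5)/6-.5,235+(v+.5)/6-.5),z)[:2]
col=f(473,252,160);le=f(466,157,160);cl=f(497,503,148)
print("collar",col,"line end",le,"ang",np.arctan2(*(le-col)[::-1]),"col",cl,"ang",np.arctan2(*(col-cl)[::-1]))
a=f(483,255,200);b=f(437,203,200);print("knob line",a,b,np.arctan2(*(b-a)[::-1]))
e=[f(427,232,200),f(513,326,200)],[f(470,198,200),f(548,295,200)]
for p,q in e: print("side",p,q,np.arctan2(*(p-q)[::-1]))
s=ctrl.state();R=Ro.from_rotvec(s["eef_rot"]).as_matrix();print(R.round(3)); print(ctrl.read_camera("wrist")["tool_from_camera"])
E
```

```text
collar [492.11809585  -1.89537499] line end [5.17864276e+02 1.56179885e-01] ang 0.07951584396743043 col [422.619732   -10.03298638] ang 0.11655993602947258
knob line [493.66112286  -0.85730263] [506.7868376   11.00805969] 0.7350087576625279
side [499.40811209  13.51968524] [475.71334802  -8.6296276 ] 0.7516998910200096
side [508.11569637   2.55151519] [483.59070413 -17.57616095] 0.6872364319038058
[[ 0.387 -0.922 -0.   ]
 [-0.922 -0.387  0.001]
 [-0.001 -0.    -1.   ]]
[[ 9.99999734e-01  1.49426620e-05  7.28797665e-04  5.02519415e-01]
 [-2.17726673e-04  9.60273926e-01  2.79059026e-01 -7.16517946e+01]
 [-6.95675510e-04 -2.79059111e-01  9.60273674e-01 -1.42851325e+02]
 [ 0.00000000e+00  0.00000000e+00  0.00000000e+00  1.00000000e+00]]
```

Estimates so far: axis at about (491.5, -2.5), gauge yaw about 0.095, nose heading about 0.725, so turn is about 0.63. I'll move above the knob now.

```bash
python3 -m pendant '[[[-0.024,-0.025,-0.0015],[0,0,0],0.0854],[[-0.024,-0.025,-0.0015],[0,0,0],0.0854],[[-0.024,-0.025,-0.0015],[0,0,0],0.0854],[[-0.024,-0.025,-0.0015],[0,0,0],0.0854],[[-0.024,-0.025,-0.0015],[0,0,0],0.0854],[[-0.024,-0.025,-0.0015],[0,0,0],0.0854],[[-0.024,-0.025,-0.0015],[0,0,0],0.0854],[[-0.024,-0.025,-0.0015],[0,0,0],0.0854]]' | tail -c 600
python3 -m pendant '[[[-0.024,-0.025,0],[0,0,0],0.0854],[[-0.024,-0.025,0],[0,0,0],0.0854],[[-0.024,-0.025,0],[0,0,0],0.0854],[[-0.024,-0.025,0],[0,0,0],0.0854],[[-0.024,-0.025,0],[0,0,0],0.0854],[[-0.024,-0.025,0],[0,0,0],0.0854],[[-0.024,-0.025,0],[0,0,0],0.0854],[[-0.024,-0.025,0],[0,0,0],0.0854]]' | tail -c 600
python3 -m pendant '[[[-0.024,-0.025,0],[0,0,0],0.07],[[-0.024,-0.025,0],[0,0,0],0.07],[[0,0,0],[0,0,-6.2],0.07],[[0,0,0],[0,0,-6.2],0.07],[[0,0,0],[0,0,-6.3],0.07],[[0,0,0],[0,0,0],0.07],[[0,0,0],[0,0,0],0.07]]' | tail -c 600
python3 - <<'E'
from h import *
c=cam("wrist");s=ctrl.state();print(s["clock"],s["eef_pos"],Ro.from_rotvec(s["eef_rot"]).as_matrix().round(3),s["gripper_width"])
cv2.imwrite("pics/w1.png",c["image"][:,:,::-1])
print(proj(c,[[491.5,-2.5,200],[491.5,-2.5,160]]))
E
```

```text
clock: 0.92
eef_pos: [352.4, -320.2, 243.4]
eef_rot: [2.616, -1.739, 0.0]
wrist_force: [1.0, 0.3, -0.2]
gripper_width: 85.5
clock: 1.58
eef_pos: [462.5, -65.5, 243.5]
eef_rot: [-2.617, 1.739, -0.001]
wrist_force: [0.4, -1.4, -0.0]
gripper_width: 85.4
clock: 2.17
eef_pos: [489.6, -3.6, 243.3]
eef_rot: [2.862, -1.295, -0.0]
wrist_force: [0.3, 0.1, 0.1]
gripper_width: 69.6
2.2167 [489.56030607  -3.66602722 243.26643629] [[ 0.66  -0.752 -0.   ]
 [-0.752 -0.66   0.   ]
 [-0.     0.    -1.   ]] 69.97467308998026
[[276.9933704  237.91545481]
 [277.06546446 216.97619857]]
```

View pics/w1.png

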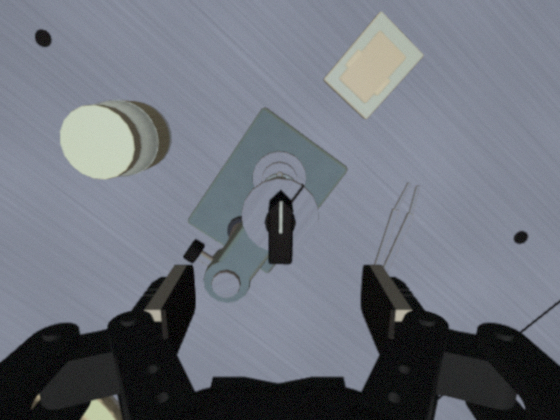

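The wrist view shows the knob upright in the image, nose tip at (281,193) and blunt end at (281,263). The collar is centred at about (281,216) and the line end is at (303,186). The jaws are already aligned with the knob, leaving a small lateral offset.

```bash
python3 - <<'E'
from h import *
c=cam("wrist");s=ctrl.state();R=Ro.from_rotvec(s["eef_rot"]).as_matrix()
a=at_z(c,(281,216),160);l=at_z(c,(303,186),160);n=at_z(c,(281,193),200);b=at_z(c,(281,263),200)
print(a,l,n,b,np.linalg.norm(n-b),"line ang",np.arctan2(*(l-a)[1::-1]),"nose ang",np.arctan2(*(n-b)[1::-1]))
ax=b+(n-b)*17/39;print("axis from knob",ax)
for t in(a,ax): print("tool shift to axis",R.T@(t-s["eef_pos"]))
E
```

```text
[493.74004248  -4.1319886  160.        ] [518.51964472  -1.39004625 160.        ] [512.31099957  12.77277612 200.        ] [481.52898844 -14.38953885 200.        ] 41.052692529405974 line ang 0.11020487460949269 nose ang 0.7230107132340142
axis from knob [494.94678816  -2.54955541 200.        ]
tool shift to axis [ 3.02881856 -2.88127511 83.303668  ]
tool shift to axis [ 2.63593845 -4.83236075 43.3036775 ]
```

```bash
python3 -m pendant '[[[0.0026,-0.0034,0.015],[0,0,0],0.05],[[0,0,0.015],[0,0,0],0.05],[[0,0,0.015],[0,0,0],0.05],[[0,0,0.010],[0,0,0],0.05],[[0,0,0.010],[0,0,0],0.05],[[0,0,0],[0,0,0],0.05],[[0,0,0],[0,0,0],0.05]]' 60
python3 -m pendant '[[[0,0,0],[0,0,0],0.025],[[0,0,0],[0,0,0],0.025],[[0,0,0],[0,0,0],0.0],[[0,0,0],[0,0,0],0.0],[[0,0,0],[0,0,0],0.0],[[0,0,0],[0,0,0],0.0],[[0,0,0],[0,0,0],0.0],[[0,0,0],[0,0,0],0.0]]' 60
python3 - <<'E'
from h import *
for n in ("wrist","scene"):
    c=cam(n);im=c["image"][:,:,::-1]
    if n=="scene": im=cv2.resize(im[120:270,160:320],None,fx=3.5,fy=3.5,interpolation=cv2.INTER_CUBIC)
    else: im=im[:300,130:430]
    cv2.imwrite(f"pics/g_{n}.png",im)
a,b=cv2.imread("pics/g_wrist.png"),cv2.imread("pics/g_scene.png")
h=525;a=cv2.resize(a,(h*300//300*4//9,h*4//9)) if 0 else cv2.resize(a,(240,240))
o=np.zeros((525,800,3),np.uint8);o[:525,240:800]=b[:525,:560];o[:240,:240]=a;cv2.imwrite("pics/g.png",o)
E
```

```text
clock: 2.85
eef_pos: [493.8, -3.4, 178.1]
eef_rot: [2.863, -1.292, -0.001]
wrist_force: [-0.1, 0.5, 0.7]
gripper_width: 49.9
clock: 3.52
eef_pos: [493.4, -2.3, 179.2]
eef_rot: [-2.863, 1.291, 0.002]
wrist_force: [-5.2, 6.5, 8.5]
gripper_width: 13.1
```

View pics/g.png

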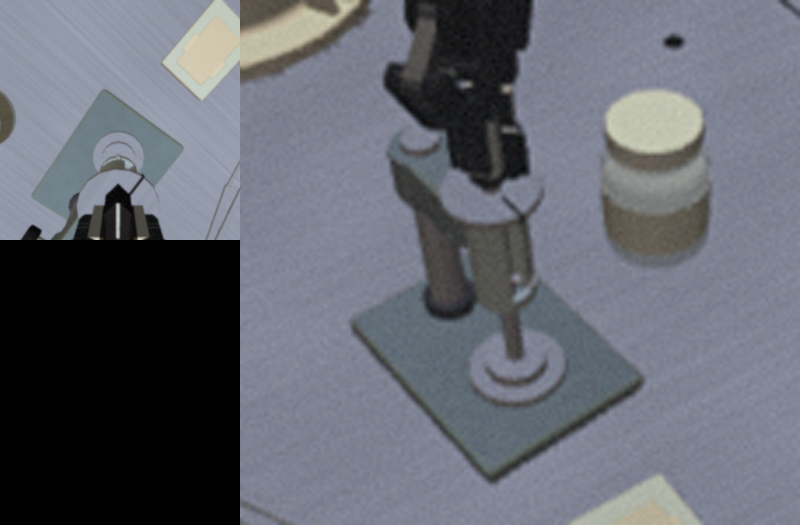

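The knob is gripped: width is 13.1 mm and the pads flank the bar with the nose showing. There is a slight side load, so I'll relieve about 1 mm and then turn clockwise.

```bash
python3 -m pendant '[[[-0.001,0,-0.0012],[0,0,0],0],[[0,0,0],[0,0,0],0],[[0,0,0],[0,0,5],0],[[0,0,0],[0,0,5],0],[[0,0,0],[0,0,5],0],[[0,0,0],[0,0,0],0],[[0,0,0],[0,0,0],0]]' 60
python3 -c "
from h import *
s=ctrl.state();R=Ro.from_rotvec(s['eef_rot']).as_matrix();print(s['clock'],'nose',np.arctan2(-R[1,1],-R[0,1]),'F tool',R.T@s['wrist_force'],'M',s['moment'],s['gripper_width'])"
```

```text
clock: 4.2
eef_pos: [493.4, -2.6, 179.4]
eef_rot: [-2.673, 1.65, -0.001]
wrist_force: [2.9, 0.8, -6.5]
gripper_width: 12.5
4.2 nose 0.4649394112005421 F tool [ 0.5326627  -2.93446089  6.4841706 ] M [ 0.1880332  -0.46635026 -0.01965859] 12.508830322962101
```

```bash
python3 -m pendant '[[[0,0,0.0005],[0,0,5],0],[[0,0,0],[0,0,5],0],[[0,0,0],[0,0,5],0],[[0,0,0],[0,0,5.5],0],[[0,0,0],[0,0,0],0],[[0,0,0],[0,0,0],0]]' 60
python3 - <<'E'
from h import *
s=ctrl.state();R=Ro.from_rotvec(s['eef_rot']).as_matrix();print(s['clock'],'nose',np.arctan2(-R[1,1],-R[0,1]),'F tool',R.T@s['wrist_force'],'M',s['moment'],s['gripper_width'])
c=cam("wrist");cv2.imwrite("pics/t.png",cv2.resize(c["image"][150:350,180:380,::-1],None,fx=3,fy=3,interpolation=cv2.INTER_CUBIC))
E
```

```text
clock: 4.7
eef_pos: [493.6, -3.0, 179.3]
eef_rot: [-2.34, 2.097, -0.002]
wrist_force: [1.1, -3.5, -1.3]
gripper_width: 12.3
4.7 nose 0.10949993059860182 F tool [ 3.55196235 -0.7327026   1.31939757] M [-0.63622606 -0.27380388  0.00331261] 12.308358182001447
```

View pics/t.png

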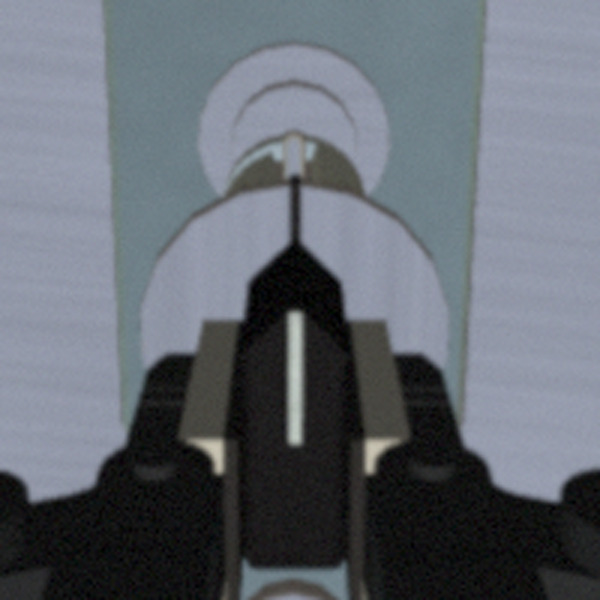

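The nose lies exactly over the engraved line (pale line at column 295, engraved line at 296), and the pin is visible in the upright slot. Now I'll lift.

```bash
python3 -m pendant '[[[0,0,0],[0,0,0],0],[[0,0,-0.003],[0,0,0],0],[[0,0,-0.004],[0,0,0],0],[[0,0,-0.004],[0,0,0],0],[[0,0,-0.004],[0,0,0],0],[[0,0,0],[0,0,0],0]]' 80
python3 -m pendant '[[[0,0,-0.004],[0,0,0],0],[[0,0,-0.004],[0,0,0],0],[[0,0,-0.004],[0,0,0],0],[[0,0,-0.003],[0,0,0],0],[[0,0,0],[0,0,0],0],[[0,0,0],[0,0,0],0],[[0,0,0],[0,0,0],0]]' 80
python3 - <<'E'
from h import *
s=ctrl.state();R=Ro.from_rotvec(s['eef_rot']).as_matrix();print(s['clock'],s["eef_pos"],'nose',np.arctan2(-R[1,1],-R[0,1]),'F',s['wrist_force'],s['gripper_width'])
a=cam("scene");b=cam("wrist")
A=cv2.resize(a["image"][140:240,195:275,::-1],None,fx=5,fy=5,interpolation=cv2.INTER_CUBIC)
B=cv2.resize(b["image"][130:330,200:360,::-1],(400,500),interpolation=cv2.INTER_CUBIC)
cv2.imwrite("pics/l.png",np.hstack([A,B]))
np.set_printoptions(suppress=True,precision=1)
print("scene px of axis z=160,163,170,197:",(proj(a,[[493.3,-3,z] for z in(160,170,198)])-[195,140])*5)
print("wrist:",(proj(b,[[493.3,-3,z] for z in(160,170,198)])-[200,130])*2.5)
E
```

```text
clock: 5.25
eef_pos: [493.6, -3.0, 194.1]
eef_rot: [2.337, -2.099, 0.002]
wrist_force: [4.1, -3.1, -7.9]
gripper_width: 12.2
clock: 5.83
eef_pos: [493.5, -3.0, 208.5]
eef_rot: [2.337, -2.099, 0.001]
wrist_force: [5.9, -5.0, -10.0]
gripper_width: 12.2
5.8333 [493.51850713  -2.97820209 208.46145834] nose 0.10719709794956098 F [  5.91386137  -5.0219277  -10.01363855] 12.247662200117931
scene px of axis z=160,163,170,197: [[190.4 168.8]
 [187.3 147.3]
 [178.2  84.4]]
wrist: [[192.2 273.4]
 [192.2 289.5]
 [192.1 344.4]]
```

View pics/l.png

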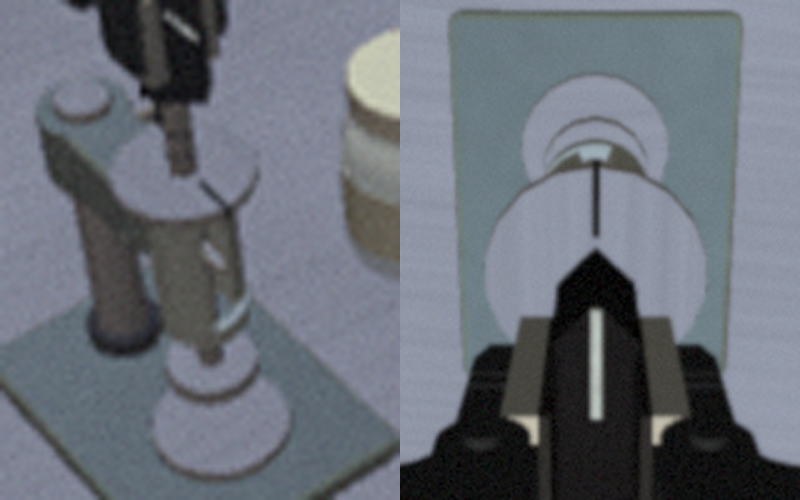

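The lift is 29 mm by TCP with a 10 N pull, as expected. The wrist picture shows the knob unmoved in the pads: pale line at rows 253–298, the same as before. I'll add 0.7 mm and check the ring up close.

```bash
python3 -m pendant '[[[0,0,-0.0007],[0,0,0],0],[[0,0,0],[0,0,0],0],[[0,0,0],[0,0,0],0],[[0,0,0],[0,0,0],0]]' 80
python3 - <<'E'
from h import *
s=ctrl.state();print(s["clock"],s["eef_pos"],s["wrist_force"])
a=cam("scene");ims=[cam("scene")["image"].astype(float) for _ in range(6)]
m=np.mean(ims,0)
x0,y0=215,150
A=cv2.resize(np.clip(m[y0:y0+40,x0:x0+32,::-1]*1.3,0,255).astype(np.uint8),None,fx=14,fy=14,interpolation=cv2.INTER_CUBIC)
x1,y1=222,195
B=cv2.resize(np.clip(m[y1:y1+40,x1:x1+25,::-1]*1.3,0,255).astype(np.uint8),None,fx=14,fy=14,interpolation=cv2.INTER_CUBIC)
t=np.linspace(0,2*np.pi,60)
for L,col in((27,(0,0,255)),(33,(255,0,0))):
    q=(proj(a,np.c_[493.3+18*np.cos(t),-3+18*np.sin(t),0*t+24+L])-[x1,y1]+.5)*14
    cv2.polylines(B,[q.astype(int)],True,col,1)
cv2.imwrite("pics/r.png",np.hstack([A,B]))
E
```

```text
clock: 6.27
eef_pos: [493.5, -3.0, 209.1]
eef_rot: [2.337, -2.099, 0.001]
wrist_force: [5.1, -5.8, -9.4]
gripper_width: 11.9
6.2667 [493.52102646  -2.97090632 209.0626123 ] [ 5.10483391 -5.77966815 -9.37875545]
```

View pics/r.png

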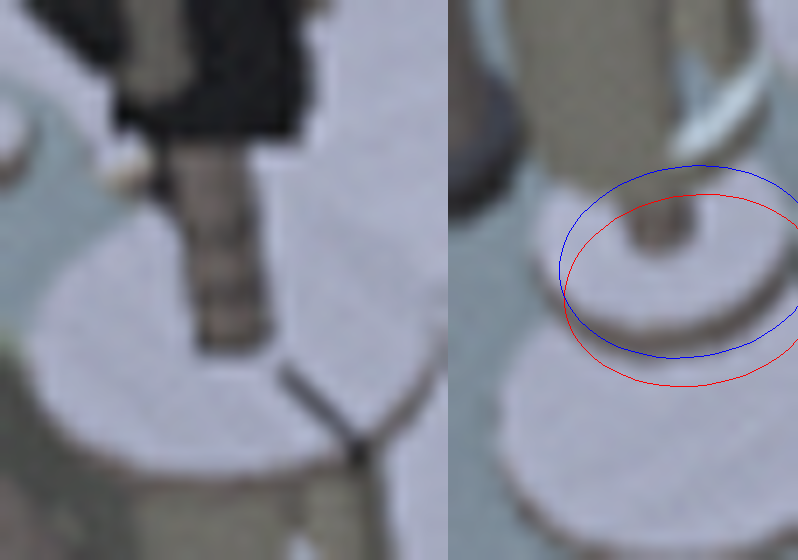

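The rod stands out of the collar with a thin dark edge right at the collar face, at about (235,350), which is the upper half of the ring. The 14x view is blurry, so I'll check numerically with a brightness profile along the rod.

```bash
python3 - <<'E'
from h import *
a=cam("scene");m=np.mean([cam("scene")["image"].astype(float).mean(2) for _ in range(20)],0)
# rod centreline in crop: (208,160)->(235,345) at 14x from (215,150)
for z14 in range(150,380,5):
    f=(z14-160)/185; cx=208+27*f
    v=np.mean([cv2.getRectSubPix(m.astype(np.float32),(1,1),(215+(cx+d)/14-.5,150+z14/14-.5))[0,0] for d in(-15,-7,0,7,15)])
    print(z14,round(float(v)),end=" | ")
print()
# front of rod base at collar: predicted vs. seen (axis offset 5 mm toward camera)
d=a["R"][2,:2]/np.linalg.norm(a["R"][2,:2])
print([((proj(a,[[493.4-5*d[0],-3-5*d[1],z]])[0]-[215,150]+.5)*14).round() for z in(160,170,180,198)])
t=np.linspace(0,2*np.pi,200);q=(proj(a,np.c_[493.4+26*np.cos(t),-3+26*np.sin(t),0*t+160])-[215,150]+.5)*14
print("collar pred left, bottom",q[:,0].min(),q[:,1].max())
E
```

```text
150 56 | 155 63 | 160 71 | 165 72 | 170 72 | 175 71 | 180 71 | 185 70 | 190 70 | 195 70 | 200 71 | 205 71 | 210 70 | 215 69 | 220 67 | 225 64 | 230 61 | 235 60 | 240 60 | 245 60 | 250 63 | 255 67 | 260 70 | 265 70 | 270 70 | 275 68 | 280 65 | 285 62 | 290 60 | 295 59 | 300 58 | 305 61 | 310 66 | 315 70 | 320 70 | 325 69 | 330 68 | 335 64 | 340 61 | 345 65 | 350 78 | 355 92 | 360 106 | 365 120 | 370 134 | 375 137 | 
[array([257., 367.]), array([249., 307.]), array([240., 245.]), array([223., 131.])]
collar pred left, bottom 51.320994472368966 484.3964402580463
```

The hairlines sit 59–60 px apart (10 mm) at 238 and 297. That puts the mark at about 357, against the collar face at about 354, so within roughly 0.5 mm. I'll do a short hold to check it's steady, then hand in.

```bash
python3 -m pendant '[[[0,0,0],[0,0,0],0],[[0,0,0],[0,0,0],0],[[0,0,0],[0,0,0],0],[[0,0,0],[0,0,0],0],[[0,0,0],[0,0,0],0],[[0,0,0],[0,0,0],0]]' 80
python3 - <<'E'
from h import *
b=cam("wrist");m=b["image"][:,:,:].mean(2);print("pale line rows",[r for r in range(240,310) if m[r,276:281].max()>110][::44])
s=ctrl.state();print(s["clock"],s["eef_pos"],s["wrist_force"],s["gripper_width"])
ok=abs(s["eef_pos"][2]-209.1)<.8 and s["wrist_force"][2]<-7
if ok: print(ctrl.job_done())
E
```

```text
clock: 8.17
eef_pos: [493.5, -3.0, 209.1]
eef_rot: [2.337, -2.099, 0.001]
wrist_force: [5.8, -4.8, -9.4]
gripper_width: 11.9
pale line rows [254]
8.2167 [493.54915957  -2.97063785 209.07664275] [ 6.31964416 -4.65016445 -9.66185266] 12.227129393055455
the job is handed in; nothing more can be done
None
```

The gauge is open and I handed the job in at 8.2 s. The gripper still holds the knob at an 80 N setting, with the mark ring level with the collar's top as near as I could measure.

I gripped the knob and turned it about 35° clockwise, which put the nose over the engraved line. Then I pulled the spindle up about 29.7 mm.

**What the last checks showed:**
- **Nose:** the wrist camera shows the pale line in line with the engraved line, and the pin was visible in the upright slot before the lift. The tool heading was 0.107 rad, against a line heading of about 0.10.
- **Mark height:** the 10 mm and 20 mm hairlines on the rod put the mark within about 0.5 mm of the collar's top. The tool's own rise and the roughly 9.5 N pull (10.5 N expected at the mark) agree with that.
- **Steadiness:** the tool stayed at 209.1 mm through the final hold, and the opening stayed at about 12 mm with no slip seen in the wrist view.

**What disagreed or was not checked:**
- **Foot height:** an overlay of the foot's predicted height in the scene picture was about 1.5 pixels (3 mm) off sideways. I put that down to camera calibration and relied on the hairlines.
- **Side load:** about 8 N of side load remained at the wrist.
- **Jar, slab and forceps:** I didn't touch these and the arm stayed clear of them, but I did not re-measure their positions at the end.

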